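Swap the chargers for the cats in the mantel carton

TASK

Swing both flaps of the carton right back, past upright, so that they lean well outwards and stay open. Lift every cat figure out and stand it upright on the flat wooden display board; once the carton is empty of cats, pull every charger out of the charging bar and put it inside the carton. Leave the flaps open and the ornaments round about where they are.

Things in the scene. Friction and masses are not known exactly. Their poses are not given: they have to be found in the camera images.
- carton: Open-topped cardboard carton fixed to the shelf, 260 (its x) by 176 (its y) by 70 mm high, walls and floor 5 mm thick. Origin: centre of its underside; z up. Two flaps are hinged along the top of its two long walls (at its y = +85.5 and -85.5 mm). The two or three cats stand inside in a row along its x at the start.
- flap_l (a joint): Angle (rad) of the flap hinged on the carton's +y long wall: 0 = level, covering the carton; 1.57 = upright; at most 2.7 = lying back outwards. Starts ajar at 0.6 to 0.9. The flap is cardboard, 250 mm long, 55 mm from hinge to free edge, 5 mm thick, 40 g; its stiff hinge (0.03 N m) stays where it is left. Between the free edges of the two flaps is an open gap at least 75 mm wide along the middle.
- flap_r (a joint): The same for the flap hinged on the carton's -y long wall.
- flap_l_hinge (a point): Middle of the hinge line of flap_l, 70 mm above the shelf; the hinge line runs along the carton's x. This point's frame swings with the flap: its z is square to the flap.
- flap_r_hinge (a point): The same for flap_r.
- flap_l_edge (a point): Middle of the free edge of flap_l; swings with the flap.
- flap_r_edge (a point): Middle of the free edge of flap_r; swings with the flap.
- board: Flat wooden display board fixed to the shelf, 300 (its x) by 150 (its y) by 18 mm thick, bare. Origin: centre of its underside; z up. It lies to the left or the right of the carton.
- bar: White charging bar fixed to the shelf, 270 (its x) by 90 (its y) by 40 mm high, with three sockets in a row along its x on the top, 80 mm apart. Origin: centre of its underside; z up. It lies on the other side of the carton from the board. A sprung catch in each socket holds the charger: a straight pull up of up to 15 N takes it over the catch in the first 10 mm; then it is loose.
- cat1_c (a point): Centre (36 mm up) of a tan plastic seated cat figure, 72 mm to the head's top (ears 78): round foot 68 mm across and 12 mm high, then a round body 40 mm across from 12 to 50 mm up, then a round head 32 mm across; it can be gripped across the body from any side; 110 g; z up when standing. None if absent.
- charger1_c (a point): Centre of the body of a black plug-in charger: body 44 (its x) by 40 (its y) by 60 mm high, standing on the bar; from its underside a grey plug 12 mm thick (its y) and 20 mm wide reaches 28 mm down into socket 1 of the bar. Its axes start parallel to the bar's; z up, out of the socket. Clear of the socket after 28 mm. 130 g. None if absent.
- cat2_c (a point): Centre (36 mm up) of a tan plastic seated cat figure, 72 mm to the head's top (ears 78): round foot 68 mm across and 12 mm high, then a round body 40 mm across from 12 to 50 mm up, then a round head 32 mm across; it can be gripped across the body from any side; 110 g; z up when standing. None if absent.
- charger2_c (a point): Centre of the body of a black plug-in charger: body 44 (its x) by 40 (its y) by 60 mm high, standing on the bar; from its underside a grey plug 12 mm thick (its y) and 20 mm wide reaches 28 mm down into socket 2 of the bar. Its axes start parallel to the bar's; z up, out of the socket. Clear of the socket after 28 mm. 130 g. None if absent.
- cat3_c (a point): Centre (36 mm up) of a tan plastic seated cat figure, 72 mm to the head's top (ears 78): round foot 68 mm across and 12 mm high, then a round body 40 mm across from 12 to 50 mm up, then a round head 32 mm across; it can be gripped across the body from any side; 110 g; z up when standing. None if absent.
- charger3_c (a point): Centre of the body of a black plug-in charger: body 44 (its x) by 40 (its y) by 60 mm high, standing on the bar; from its underside a grey plug 12 mm thick (its y) and 20 mm wide reaches 28 mm down into socket 3 of the bar. Its axes start parallel to the bar's; z up, out of the socket. Clear of the socket after 28 mm. 130 g. None if absent.
- die1: Bystander, leave alone: enamel-red metal die, 45 mm, on the near side, between robot and carton. Origin: centre of its underside.
- die2: The same, a second die.
- tin: Bystander, leave alone: aluminium tin, 66 mm across, 62 mm high, just beyond the carton. Origin: centre of its underside. Farther back (beyond x = 0.72 m) stand fixed ornaments up to 210 mm high: glass cloche, fan base, oak box, photo frame, jar.
Things that resemble listed ones, but are neither listed nor needed, are in the scene too. Leave any yellow look-alike of the part that bears charger1_c alone.

How it is judged:
By the outcome, as a careful person would: the job done as asked, in the order asked, and still so for the second after the job is handed in, with the robot touching nothing.
Of cat1, cat2, cat3 only 2 to 3 are there at a start; the rules pass over those that are not, and their reading is None.
Of charger1, charger2, charger3 only 2 to 3 are there at a start; the rules pass over those that are not, and their reading is None.
At some moment in a run one of cat1, cat2, cat3 may be knocked a few centimetres aside while the robot is not near it.
Once in a run the grip may slacken for a moment while it holds something.
It also fails if it takes over 210 s, if anything falls off the work surface, if the arm or the gripper's body presses on something with over 40 N, if the wrist force passes 120 N, or if a joint passes its speed limit or range.

ROBOT

A 6-joint arm with a two-finger parallel gripper is mounted at the origin on the work surface. World frame = base frame: x ahead of the robot, y to its left, z up, the work surface at z = 0. Lengths are in m, angles in degrees, forces in N, time in s.
With the tool pointing down it reaches from about 0.35 to 0.875 m from the base axis. Payload 4.2 kg.
Tool frame: the origin (TCP) lies midway between the tips of the shut fingers; the grasp point (between the pads) lies 19 mm behind it; z points along the fingers, y is the line along which they close (so a half turn about z gives the same grasp; the last joint's range is limited). The gripper opens to 87 mm and grips with 3 to 60 N. Pads are 19 mm wide; open, the fingers measure 117 mm over their backs; the gripper's body (75 mm by 190 mm) begins 51 mm behind the grasp point.
Start: joints at [-54.225, 22.042, 0.453, 0, -68.411, -14.817], TCP at [0.224, -0.584, 0.223] pointing down, gripper open.
Joint ranges: [-179.83, 179.83], [-69.29, 118.12], [-61.27, 80.66], [-181.25, 117.63], [-171.15, -9.14], [-177.46, 177.46]. Speed limits (degrees/s): [159.86, 159.86, 180, 180, 180, 180].

INTERFACE

Orientations are given as a 3x3 rotation matrix whose columns are the frame's x, y, z axes.
In Python, from station import sense, capture, finish_job, silhouettes, landmark_of gives the robot as it stands.
- The arm moves only by the tool step_arm, never from a script. Its arguments are lists of equal length, an entry for each row: "linear": the shift along the tool's x, y, z in mm, a list of three; "delta_rot": the turn, a rotation vector about the tool's x, y, z in rad, a list of three; "grip": the finger opening in mm, from 0 to 87. A call has 1 to 10 rows; each row shifts and turns the commanded pose from where the row before left it, along the tool's axes as they then stand; what a row does not reach is not made up. A row lasts 1/8 s, in which the tool goes at most 62.5 mm and 10.7 degrees, less where a joint would pass 70% of its speed; a pose out of reach is approached as far as the arm can. A call with a gripper value outside its range is refused whole. The fingers move at their own pace and stop on an object; the grip force is fixed at half the most. Time passes only in rows, so rows that do not move let the fingers close. It gives the time, the measured TCP pose, the force, the opening and the grip force at its end, in the units of the state.
- sense(): the state, without advancing time (a new reading comes with each control period).
- capture(name): name is "side" or "top" or "wrist"; returns a dict with "img" (384x512x3 uint8, red, green, blue), "fx", "fy", "cx", "cy" (pixels), "k1" (the pictures are not rectified: a ray, as slopes to the right and down, at radius r is drawn at 1 + k1 r^2 times it, then the intrinsics apply), "world_to_cam" (4x4, takes a point from world to camera coordinates); the wrist camera has in their place "mount" (4x4, takes a point from camera to tool coordinates, whose origin is the TCP and whose axes are the flange's). Camera axes: x right, y up, looking along -z (the intrinsics and any distortion apply to the point x, -y, -z); pixel columns grow to the right and rows downward; lengths in m; the calibration is good to about 2 mm. A picture is of the moment at which its call begins: read the wrist's pose just before it. There is no depth.
- finish_job(): hands the job in; it is judged then, once.
Trained networks look in the newest picture that a camera, given by its name, has taken for a name from the list of things; names that differ only in an ending like _2 or _b are one class to them, and where a whole thing is asked for, a point or a joint stands for the part that bears it (a point fixed in the world has none). Each returns a list of dicts, best first, with "score" (0 to 1); they miss things now and then, are a little off and sometimes report something else, mostly with a low value. They report only what shows in the picture. A call takes as long as a camera call. They do not tell look-alikes from the thing itself.
- silhouettes(camera, label): "mask" (384x512 bool, what is visible of it) and "point" ([column, row] in pixels, amid what is visible of it).
- landmark_of(camera, label): "point" ([column, row] in pixels: a listed point, or the origin of a listed thing).
The state is a dict: "time_s": time; "joints": joint angles; "joint_velocities": joint speeds; "effort": joint torques, N m; "tcp_pos": TCP position; "ee_rot": TCP orientation; "wrist_force": force on the tool from outside, world axes, zero at the start; "moment": the same for the moment, N m; "gripper_width": opening from 0.0 (shut) to 1.0 (fully open); "gripper_force": force on a finger pad.
Only numpy, scipy, OpenCV 4.12 (cv2) and the standard library are available. Lean on these libraries where they do the work, as an engineer would, in place of code of your own. Each camera call takes 0.05 s, during which the arm holds its last target. There are 200 camera calls.

## Working session

There is one attempt and no reset: what is moved stays moved. The work goes in short steps, Python scripts to look and compute and a tool call to move; the robot and the scene stay as the last step left them, time stands still between calls to the robot, and variables do not carry over. Pictures are saved under pics/ and viewed, at most 14 in all, crops included, and the job is handed in when it is done.

Besides the shell and the picture viewer there is one more tool, called after "Request:" as name(argument=value, ...) on one line, values as JSON. step_arm: Moves the arm, as the interface text tells. Its arguments: {"type":"object","properties":{"linear":{"type":"array"},"delta_rot":{"type":"array"},"grip":{"type":"array"}},"required":["linear","delta_rot","grip"]}

```bash
ls; mkdir -p pics
cat > h.py <<'E'
import numpy as np, cv2
from station import *
def cap(n):
    s=sense(); c=capture(n)
    if n=="wrist":
        T=np.eye(4);T[:3,:3]=np.array(s["ee_rot"]);T[:3,3]=s["tcp_pos"]
        c["c2w"]=T@np.array(c["mount"])
    else: c["c2w"]=np.linalg.inv(np.array(c["world_to_cam"]))
    return c
def ray(c,p):
    u=np.array([(p[0]-c["cx"])/c["fx"],(p[1]-c["cy"])/c["fy"]]);v=u.copy()
    for _ in range(20): v=u/(1+c["k1"]*(v@v))
    M=c["c2w"];d=M[:3,:3]@np.array([v[0],-v[1],-1]);return M[:3,3],d/np.linalg.norm(d)
def atz(c,p,z):
    o,d=ray(c,p);return o+d*(z-o[2])/d[2]
def proj(c,P):
    q=np.linalg.inv(c["c2w"])@np.append(P,1);v=np.array([q[0],-q[1]])/-q[2]
    v=v*(1+c["k1"]*(v@v));return np.array([c["cx"]+c["fx"]*v[0],c["cy"]+c["fy"]*v[1]])
def tri(c1,p1,c2,p2):
    o1,d1=ray(c1,p1);o2,d2=ray(c2,p2)
    A=np.c_[d1,-d2];t=np.linalg.lstsq(A,o2-o1,rcond=None)[0]
    a=o1+t[0]*d1;b=o2+t[1]*d2;return (a+b)/2,np.linalg.norm(a-b)
def save(c,n,box=None,s=1.5):
    im=c["img"][:,:,::-1]
    if box: im=im[box[1]:box[3],box[0]:box[2]]
    cv2.imwrite("pics/"+n+".png",cv2.resize(im,None,fx=s,fy=s,interpolation=cv2.INTER_CUBIC))
E
python3 - <<'E'
from h import *
np.set_printoptions(precision=3,suppress=True)
Z=dict(carton=0,board=0,bar=0,flap_l_hinge=.07,flap_r_hinge=.07,flap_l_edge=.11,flap_r_edge=.11,cat1_c=.041,charger1_c=.07,die1=0,tin=0)
s=sense();print(s["tcp_pos"],s["ee_rot"])
for n in("top","side"):
    c=cap(n);save(c,n+"0");print(n,c["c2w"][:3])
    for k,z in Z.items():
        for r in landmark_of(n,k)[:6]: print(k,round(r["score"],2),np.array(r["point"]).round(1),atz(c,r["point"],z))
E
```

```text
pics
[ 0.223 -0.583  0.221] [[-0.934 -0.358 -0.001]
 [-0.358  0.934  0.002]
 [ 0.     0.002 -1.   ]]
top [[ 0.013  0.989 -0.149  0.307]
 [-1.     0.015  0.014 -0.077]
 [ 0.016  0.149  0.989  1.482]]
carton 0.71 [217.8 179.8] [0.568 0.02  0.   ]
board 0.73 [118.3 204.9] [0.487 0.32  0.   ]
bar 0.96 [343.9 204.3] [ 0.499 -0.361  0.   ]
bar 0.74 [233.2 173.9] [ 0.587 -0.026  0.   ]
flap_l_hinge 0.86 [183.8 178.2] [0.559 0.114 0.07 ]
flap_r_hinge 0.64 [244.2 178. ] [ 0.562 -0.06   0.07 ]
flap_l_edge 0.79 [198.9 171.9] [0.57  0.067 0.11 ]
flap_l_edge 0.74 [175.7 250.8] [0.349 0.124 0.11 ]
flap_l_edge 0.72 [217.4 181.7] [0.543 0.014 0.11 ]
flap_r_edge 0.65 [228.7 172. ] [ 0.571 -0.017  0.11 ]
cat1_c 0.95 [217.2 205.9] [0.484 0.017 0.041]
charger1_c 0.91 [385.9 208.9] [ 0.478 -0.471  0.07 ]
charger1_c 0.87 [348.5 276.9] [ 0.283 -0.36   0.07 ]
charger1_c 0.84 [350.5 228.6] [ 0.42  -0.366  0.07 ]
charger1_c 0.8 [391.  249.6] [ 0.361 -0.484  0.07 ]
die1 0.77 [174.3 250.8] [0.352 0.144 0.   ]
die1 0.68 [276.9 253.1] [ 0.351 -0.16   0.   ]
die1 0.52 [342.3 202. ] [ 0.506 -0.356  0.   ]
tin 0.75 
[... 721 characters left out ...]
p_r_hinge 0.46 [238.  223.8] [0.526 0.059 0.07 ]
flap_l_edge 0.64 [226.9 216.5] [0.549 0.08  0.11 ]
flap_r_edge 0.96 [245.  196.9] [ 0.553 -0.009  0.11 ]
flap_r_edge 0.55 [334.  156.8] [ 0.427 -0.323  0.11 ]
cat1_c 0.64 [256.  231.5] [0.48  0.032 0.041]
charger1_c 0.84 [374.3 188.6] [ 0.268 -0.314  0.07 ]
charger1_c 0.65 [338.9 158.2] [ 0.425 -0.368  0.07 ]
charger1_c 0.55 [368.2 160.3] [ 0.341 -0.42   0.07 ]
charger1_c 0.5 [334.8 143. ] [ 0.475 -0.428  0.07 ]
charger1_c 0.37 [317.1 154.2] [ 0.495 -0.339  0.07 ]
die1 0.85 [324.7 219.5] [ 0.35  -0.162  0.   ]
die1 0.84 [267.  286.9] [ 0.361  0.139 -0.   ]
tin 0.87 [155.8 218.6] [0.78  0.163 0.   ]
tin 0.38 [334.9 159.8] [ 0.458 -0.424 -0.   ]
```

View pics/top0.png

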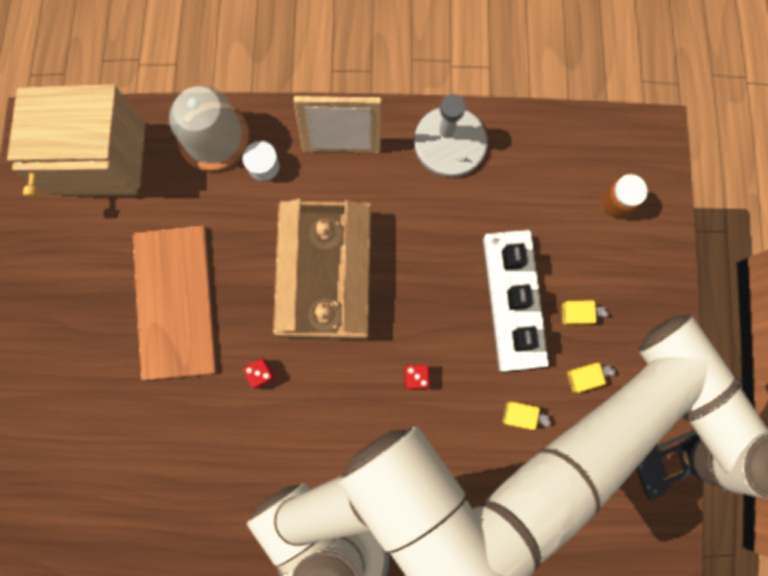

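View pics/side0.png

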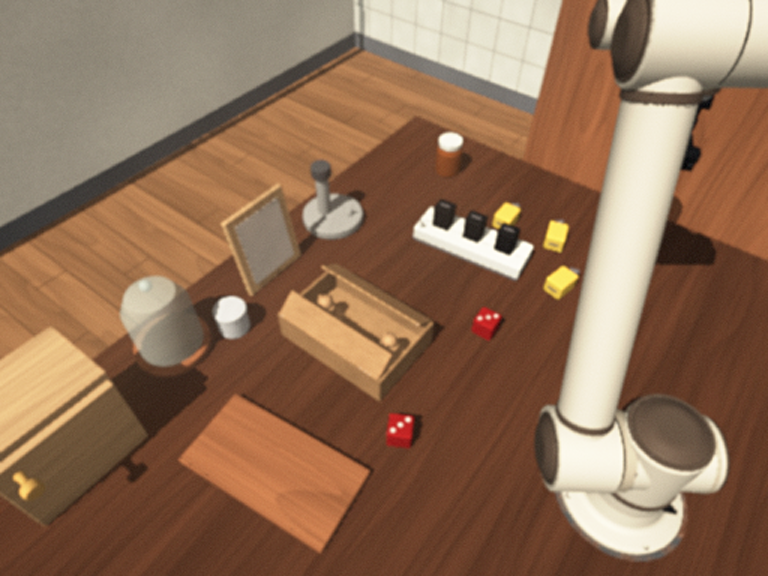

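The top view shows the carton in the middle with two cats in it, at about (216,153) and (215,209). The board is to the left, the bar with three black chargers to the right, and the yellow look-alikes lie loose nearer the robot. The side view shows both flaps ajar. Next I fit poses by matching hulls.

```bash
cat > fit.py <<'E'
from h import *
from scipy.optimize import minimize
def hull(pts):
    m=np.zeros((384,512),np.uint8);cv2.fillConvexPoly(m,cv2.convexHull(np.array(pts).round().astype(np.int32)),1);return m
def mhull(m):
    n,l,st,_=cv2.connectedComponentsWithStats(m.astype(np.uint8));k=1+np.argmax(st[1:,4]);ys,xs=np.nonzero(l==k);return np.c_[xs,ys].astype(np.float32)
def pts(p,L,W,H,f):
    P=[[a*L/2,b*W/2,z] for a in(-1,1) for b in(-1,1) for z in(0,H)]
    if f:
        for s,an in((1,p[3]),(-1,p[4])): P+=[[a*.125,s*(.0855-.055*np.cos(an)),.07+.055*np.sin(an)] for a in(-1,1)]
    P=np.array(P);c,s=np.cos(p[2]),np.sin(p[2])
    return np.c_[P[:,0]*c-P[:,1]*s+p[0],P[:,0]*s+P[:,1]*c+p[1],P[:,2]]
def fit(views,p0,L,W,H,f=False):
    # support function matching of convex hulls
    th=np.linspace(0,2*np.pi,72,endpoint=False);D=np.c_[np.cos(th),np.sin(th)]
    T=[(c,(m@D.T).max(0)) for c,m in views]
    def cost(p):
        r=0
        for c,t in T:
            q=np.array([proj(c,x) for x in pts(p,L,W,H,f)]);e=(q@D.T).max(0)-t;r+=np.sum(np.sqrt(1+e*e)-1)
        return r
    return min((minimize(cost,np.array(p0)+np.r_[0,0,y,[0]*(len(p0)-3)],method="Nelder-Mead",options=dict(maxiter=1500,xatol=1e-5,fatol=1e-4)) for y in(-.08,0,.08)),key=lambda r:r.fun)
E
python3 - <<'E'
from fit import *
np.set_printoptions(precision=4,suppress=True)
C={n:cap(n) for n in("top","side")}
for k,p0,d,f in(("board",[.49,.325,0],(.3,.15,.018),0),("bar",[.5,-.36,0],(.27,.09,.04),0),("carton",[.565,.025,0,.75,.75],(.26,.176,.07),1)):
    M=[]
    for n,c in C.items():
        r=silhouettes(n,k)
        if r:
            q=max(r,key=lambda x:x["score"]*np.sqrt(x["mask"].sum()));print(k,n,[(round(x["score"],2),x["mask"].sum(),x["point"]) for x in r]);M.append((c,mhull(q["mask"])))
    for vs in ([M] if f else [M,M[:1],M[1:]]):
        r=fit(vs,p0,*d,f);print(k,r.x,r.fun/len(vs)/72)
for k in("cat1_c","charger1_c"):
    R={n:[x for x in silhouettes(n,k)] for n in C}
    for n in C: 
        for x in R[n]: print(k,n,round(x["score"],2),x["mask"].sum(),np.array(x["point"]).round(),atz(C[n],x["point"],.05 if k[1]=='a' else .075), C[n]["img"][x["mask"]].mean(0).round())
E
```

```text
board top [(0.9, np.int64(4914), [117.2, 203.8]), (0.28, np.int64(1199), [187.4, 177.4])]
board side [(0.95, np.int64(6637), [184.6, 310.9]), (0.35, np.int64(558), [252.2, 198.6])]
board [0.4968 0.3272 0.1224] 0.63024549558225
board [0.4966 0.3268 0.1257] 0.24162655873057343
board [0.4976 0.3275 0.1184] 1.0054376909476583
bar top [(0.7, np.int64(2174), [339.3, 205.8])]
bar side [(0.71, np.int64(1347), [314.3, 163.9]), (0.34, np.int64(530), [251.0, 193.8])]
bar [ 0.5079 -0.3541  0.1176] 0.6749852812893017
bar [ 0.5077 -0.3544  0.1212] 0.24720009155845318
bar [ 0.5085 -0.3504  0.071 ] 1.0525263648957643
carton top [(0.64, np.int64(4844), [212.7, 180.6]), (0.47, np.int64(193), [276.9, 252.6])]
carton side [(0.96, np.int64(5057), [235.5, 217.0]), (0.65, np.int64(255), [295.1, 145.2]), (0.54, np.int64(627), [253.6, 196.5])]
carton [ 0.5588  0.0239 -0.0064  0.5469  0.5096] 0.27264082532809286
cat1_c top 0.57 426 [218. 207.] [0.4799 0.0135 0.05  ] [152. 117.  81.]
cat1_c side 0.65 216 [262. 232.] [0.4613 0.0302 0.05  ] [162. 123.  83.]
charger1_c top 0.9 377 [392. 251.] [ 0.3568 -0.4841  0.075 ] [233. 215.  88.]
charger1_c top 0.78 256 [352. 227.] [ 0.4255 -0.3692  0.075 ] [69. 65. 63.]
charger1_c top 0.75 379 [387. 207.] [ 0.4823 -0.4732  0.075 ] [231. 212.  85.]
charger1_c top 0.6 370 [349. 276.] [ 0.2855 -0.36    0.075 ] [236. 219.  91.]
charger1_c side 0.86 313 [374. 190.] [ 0.2655 -0.3052  0.075 ] [224. 198.  88.]
charger1_c side 0.73 227 [367. 160.] [ 0.3417 -0.413   0.075 ] [238. 213.  93.]
charger1_c side 0.72 242 [337. 158.] [ 0.4285 -0.3603  0.075 ] [50. 45. 40.]
charger1_c side 0.68 190 [336. 144.] [ 0.4671 -0.4239  0.075 ] [231. 206.  91.]
charger1_c side 0.64 374 [265. 283.] [0.3508 0.1649 0.075 ] [178.  56.  51.]
```

Request:
step_arm(linear=[[0,0,-20],[0,0,-10],[-28,50,0],[-28,50,0],[-28,50,0],[-28,50,0],[-28,50,0],[-28,50,0],[-28,50,0],[-28,50,0]], delta_rot=[[0,0,0.183],[0,0,0.183],[0,0,0],[0,0,0],[0,0,0],[0,0,0],[0,0,0],[0,0,0],[0,0,0],[0,0,0]], grip=[0,0,0,0,0,0,0,0,0,0])

```text
time_s: 3.05
tcp_pos: [0.4484, -0.1819, 0.253]
ee_rot: [[-1.0, -0.0, 0.001], [-0.0, 1.0, -0.0], [-0.001, -0.0, -1.0]]
wrist_force: [0.9, -1.4, 0.4]
gripper_width: 0.018
gripper_force: 0.0
```

Request:
step_arm(linear=[[-28,51,0],[-28,51,0],[-28,51,0],[-27,51,0],[0,0,0],[0,0,0]], delta_rot=[[0,0,0],[0,0,0],[0,0,0],[0,0,0],[0,0,0],[0,0,0]], grip=[0,0,0,0,0,0])

```text
time_s: 3.8
tcp_pos: [0.5584, 0.0203, 0.2523]
ee_rot: [[-1.0, -0.0, -0.001], [-0.0, 1.0, -0.0], [0.001, -0.0, -1.0]]
wrist_force: [-0.3, -0.8, -0.4]
gripper_width: 0.006
gripper_force: 0.0
```

Run:
```python
from h import *
np.set_printoptions(precision=3,suppress=True)
c=cap("wrist");save(c,"w1");print(sense()["tcp_pos"]);print(c["c2w"])
for k,z in dict(cat1_c=.041,flap_l_hinge=.07,flap_r_hinge=.07,flap_l_edge=.1,flap_r_edge=.1).items():
    for r in landmark_of("wrist",k)[:4]: print(k,round(r["score"],2),r["point"],atz(c,r["point"],z))
```

```text
[0.558 0.02  0.253]
[[ 0.001 -0.967 -0.256  0.487]
 [ 1.     0.001  0.001  0.019]
 [-0.    -0.256  0.967  0.415]
 [ 0.     0.     0.     1.   ]]
cat1_c 0.81 [256.9, 103.3] [0.476 0.023 0.041]
cat1_c 0.34 [225.2, 177.0] [ 0.572 -0.019  0.041]
flap_l_hinge 0.94 [326.1, 170.0] [0.557 0.109 0.07 ]
flap_r_hinge 0.7 [190.4, 174.2] [ 0.562 -0.06   0.07 ]
flap_l_edge 0.65 [299.1, 178.0] [0.56  0.071 0.1  ]
flap_r_edge 0.84 [221.9, 176.8] [ 0.558 -0.017  0.1  ]
```

View pics/w1.png

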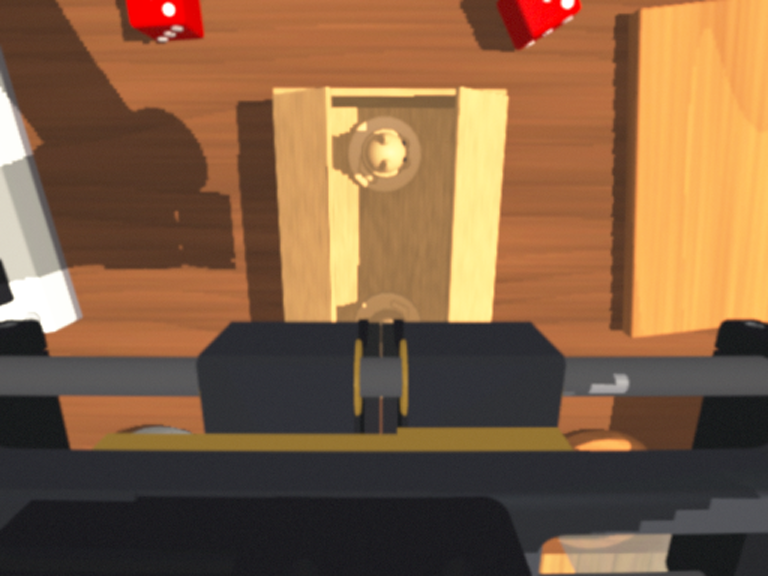

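Request:
step_arm(linear=[[0,5,50],[0,0,50],[0,0,40],[0,0,22],[0,15,0],[0,15,0],[0,15,0],[0,15,0],[0,12,0],[0,12,0]], delta_rot=[[0,0,0],[0,0,0],[0,0,0],[0,0,0],[0,0,0],[0,0,0],[0,0,0],[0,0,0],[0,0,0],[0,0,0]], grip=[0,0,0,0,0,0,0,0,0,0])

```text
time_s: 5.35
tcp_pos: [0.559, 0.1104, 0.0912]
ee_rot: [[-1.0, -0.0, 0.001], [-0.0, 1.0, 0.0], [-0.001, 0.0, -1.0]]
wrist_force: [1.2, -3.6, -0.4]
gripper_width: 0.005
gripper_force: 1.4
```

Request:
step_arm(linear=[[0,10,0],[0,5,0],[0,0,0]], delta_rot=[[0,0,0],[0,0,0],[0,0,0]], grip=[0,0,0])

```text
time_s: 5.72
tcp_pos: [0.5587, 0.1251, 0.0903]
ee_rot: [[-1.0, -0.0, 0.0], [-0.0, 1.0, 0.0], [-0.0, 0.0, -1.0]]
wrist_force: [-2.2, 0.6, -0.1]
gripper_width: 0.008
gripper_force: 0.0
```

Request:
step_arm(linear=[[0,-45,0],[0,-45,0],[0,-20,0],[0,-15,0],[0,-15,0],[0,-15,0],[0,-15,0],[0,-12,0],[0,-12,0],[0,-7,0]], delta_rot=[[0,0,0],[0,0,0],[0,0,0],[0,0,0],[0,0,0],[0,0,0],[0,0,0],[0,0,0],[0,0,0],[0,0,0]], grip=[0,0,0,0,0,0,0,0,0,0])

```text
time_s: 6.98
tcp_pos: [0.5581, -0.0777, 0.0901]
ee_rot: [[-1.0, 0.001, -0.002], [0.001, 1.0, -0.0], [0.002, -0.0, -1.0]]
wrist_force: [0.7, 1.3, 0.1]
gripper_width: 0.007
gripper_force: 0.4
```

Request:
step_arm(linear=[[0,0,0],[0,40,0],[0,60,-10],[50,0,-60],[50,0,-60],[0,0,-30],[0,0,0]], delta_rot=[[0,0,0],[0,0,0],[0,0,0],[0,0,0],[0,0,0],[0,0,0],[0,0,0]], grip=[0,0,60,60,60,60,60])

```text
time_s: 7.85
tcp_pos: [0.4797, 0.0237, 0.2296]
ee_rot: [[-1.0, -0.001, 0.006], [-0.001, 1.0, 0.002], [-0.006, 0.002, -1.0]]
wrist_force: [0.1, -0.0, -0.3]
gripper_width: 0.487
gripper_force: 0.0
```

```bash
cat > look.py <<'E'
from h import *
import sys
np.set_printoptions(precision=3,suppress=True)
name=sys.argv[1]
cs=[cap("top"),cap("side"),cap("wrist")]
for k,z in dict(cat1_c=.041,flap_l_hinge=.07,flap_r_hinge=.07,flap_l_edge=.1,flap_r_edge=.1).items():
    for n,c in zip(("top","side","wrist"),cs):
        for r in landmark_of(n,k)[:3]: print(k,n,round(r["score"],2),atz(c,r["point"],z))
t=[c["img"][:,:,::-1] for c in cs]
o=np.vstack([np.hstack([cv2.resize(t[0][90:270,60:420],(400,200)),cv2.resize(t[1][120:360,100:420],(400,300))[50:250]]),cv2.resize(t[2],(800,400))[:,:]])
o=np.vstack([np.hstack([cv2.resize(t[0][110:230,150:310],(400,300)),cv2.resize(t[1][150:300,150:350],(400,300))]),cv2.resize(t[2][:280],(800,300))])
cv2.imwrite(f"pics/{name}.png",o)
E
python3 look.py l1
```

```text
cat1_c top 0.5 [0.477 0.016 0.041]
cat1_c side 0.89 [0.482 0.02  0.041]
cat1_c wrist 0.8 [0.475 0.025 0.041]
flap_l_hinge side 0.93 [0.569 0.118 0.07 ]
flap_l_hinge side 0.3 [0.347 0.173 0.07 ]
flap_l_hinge wrist 0.84 [0.555 0.112 0.07 ]
flap_r_hinge top 0.76 [ 0.563 -0.055  0.07 ]
flap_r_hinge side 0.77 [ 0.558 -0.069  0.07 ]
flap_r_hinge side 0.38 [ 0.334 -0.112  0.07 ]
flap_r_hinge wrist 0.8 [ 0.56  -0.056  0.07 ]
flap_l_edge top 0.73 [0.575 0.158 0.1  ]
flap_l_edge side 0.69 [0.558 0.157 0.1  ]
flap_r_edge top 0.93 [ 0.558 -0.111  0.1  ]
flap_r_edge side 0.88 [ 0.543 -0.091  0.1  ]
```

View pics/l1.png

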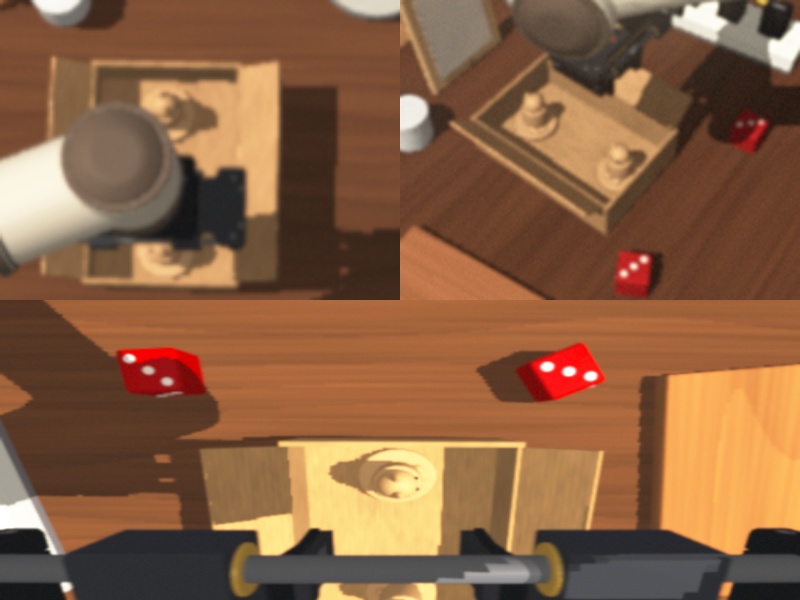

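Request:
step_arm(linear=[[4,0,50],[0,0,50],[0,0,50],[0,0,35],[0,0,19],[0,0,0],[0,0,0],[0,0,0],[0,0,0],[0,0,0]], delta_rot=[[0,0,0],[0,0,0],[0,0,0],[0,0,0],[0,0,0],[0,0,0],[0,0,0],[0,0,0],[0,0,0],[0,0,0]], grip=[70,70,70,70,70,70,20,20,20,20])

```text
time_s: 10.0
tcp_pos: [0.475, 0.0235, 0.0231]
ee_rot: [[-1.0, 0.0, 0.001], [0.0, 1.0, 0.0], [-0.001, 0.0, -1.0]]
wrist_force: [-0.1, 1.3, 2.4]
gripper_width: 0.452
gripper_force: 30.0
```

Request:
step_arm(linear=[[0,0,-10],[0,0,-30],[0,0,-50],[0,0,-50],[0,0,-37],[8,50,0],[8,50,0],[8,50,0],[8,50,0],[8,50,0]], delta_rot=[[0,0,0],[0,0,0],[0,0,0],[0,0,0],[0,0,0],[0,0,0],[0,0,0],[0,0,0],[0,0,0],[0,0,0]], grip=[20,20,20,20,20,20,20,20,20,20])

```text
time_s: 11.25
tcp_pos: [0.4339, 0.2747, 0.2002]
ee_rot: [[-1.0, 0.0, 0.0], [0.0, 1.0, 0.0], [-0.0, 0.0, -1.0]]
wrist_force: [1.0, -0.6, -0.6]
gripper_width: 0.451
gripper_force: 30.0
```

Request:
step_arm(linear=[[8,45,0],[0,0,50],[0,0,50],[0,0,35],[0,0,20],[0,0,0]], delta_rot=[[0,0,0],[0,0,0],[0,0,0],[0,0,0],[0,0,0],[0,0,0]], grip=[20,20,20,20,20,20])

```text
time_s: 12.0
tcp_pos: [0.4259, 0.3172, 0.0434]
ee_rot: [[-1.0, 0.0, -0.003], [0.0, 1.0, -0.003], [0.003, -0.003, -1.0]]
wrist_force: [1.2, -0.9, -0.7]
gripper_width: 0.454
gripper_force: 30.0
```

Request:
step_arm(linear=[[0,0,4],[0,0,2],[0,0,2],[0,0,0]], delta_rot=[[0,0,0],[0,0,0],[0,0,0],[0,0,0]], grip=[20,20,20,20])

```text
time_s: 12.5
tcp_pos: [0.4268, 0.3183, 0.0368]
ee_rot: [[-1.0, 0.0, 0.0], [0.0, 1.0, 0.0], [-0.0, 0.0, -1.0]]
wrist_force: [-0.1, -0.5, -1.9]
gripper_width: 0.452
gripper_force: 30.0
```

Request:
step_arm(linear=[[0,0,1],[0,0,0],[0,0,0],[0,0,0],[0,0,-30],[0,0,-50],[0,0,-50],[0,0,-50],[0,0,0]], delta_rot=[[0,0,0],[0,0,0],[0,0,0],[0,0,0],[0,0,0],[0,0,0],[0,0,0],[0,0,0],[0,0,0]], grip=[20,50,70,70,70,70,70,70,70])

```text
time_s: 13.62
tcp_pos: [0.4285, 0.3201, 0.2203]
ee_rot: [[-1.0, -0.0, 0.007], [-0.0, 1.0, 0.008], [-0.007, 0.008, -1.0]]
wrist_force: [-1.4, 0.5, -1.0]
gripper_width: 0.808
gripper_force: 0.0
```

```bash
python3 look.py l2
python3 - <<'E'
from h import *
# cat B: colour blob head in top view
for n in("top","side"):
    c=cap(n)
    for r in silhouettes(n,"cat1_c"): print(n,round(r["score"],2),r["mask"].sum(),r["point"],atz(c,r["point"],.045).round(3))
E
```

```text
cat1_c top 0.51 [0.43  0.319 0.041]
cat1_c wrist 0.94 [0.43  0.318 0.041]
flap_l_hinge top 0.86 [0.564 0.123 0.07 ]
flap_l_hinge top 0.56 [ 0.35  -0.154  0.07 ]
flap_r_hinge top 0.56 [ 0.56  -0.057  0.07 ]
flap_r_hinge side 0.83 [ 0.549 -0.053  0.07 ]
flap_l_edge top 0.86 [0.574 0.149 0.1  ]
flap_l_edge side 0.19 [ 0.568 -0.3    0.1  ]
flap_l_edge wrist 0.2 [0.354 0.192 0.1  ]
flap_r_edge top 0.87 [ 0.567 -0.121  0.1  ]
flap_r_edge top 0.37 [0.552 0.103 0.1  ]
flap_r_edge side 0.74 [ 0.549 -0.1    0.1  ]
top 0.44 150 [122.7, 227.2] [0.416 0.292 0.045]
top 0.18 1406 [174.3, 177.6] [0.565 0.145 0.045]
```

View pics/l2.png

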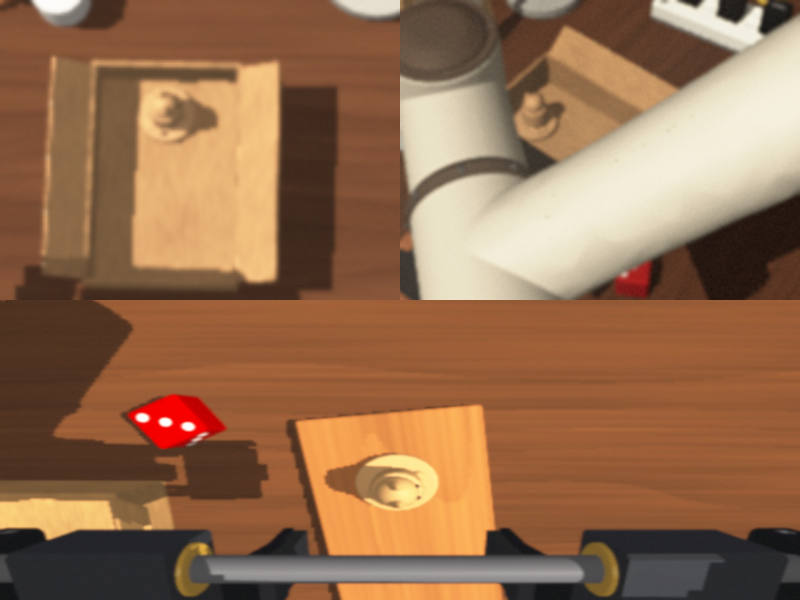

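Cat A stands on the board. Cat B's foot is centred at top pixel (217,155.5), and at about (218.5,211) in the side view.

Run:
```python
from h import *
c=cap("top");print(atz(c,(216.8,155.5),.012).round(3)); 
g=c["img"][138:172,200:236]
from fit import *
d=cap("side");print(atz(d,(218.5,211),.012).round(3))
# predict foot outline in top for overlay
im=cv2.resize(c["img"][130:190,190:250][:,:,::-1],(600,600),interpolation=cv2.INTER_CUBIC).copy()
P0=atz(c,(216.8,155.5),.012)
for z,r,col in((.017,.034,(0,255,0)),(.055,.02,(255,0,0))):
    q=[(proj(c,(P0[0]+r*np.cos(a),P0[1]+r*np.sin(a),z))-[190,130])*10 for a in np.linspace(0,6.28,60)]
    cv2.polylines(im,[np.array(q).astype(np.int32)],True,col,1)
cv2.imwrite("pics/ov.png",im)
```

```text
[0.64  0.024 0.012]
[0.635 0.026 0.012]
```

View pics/ov.png

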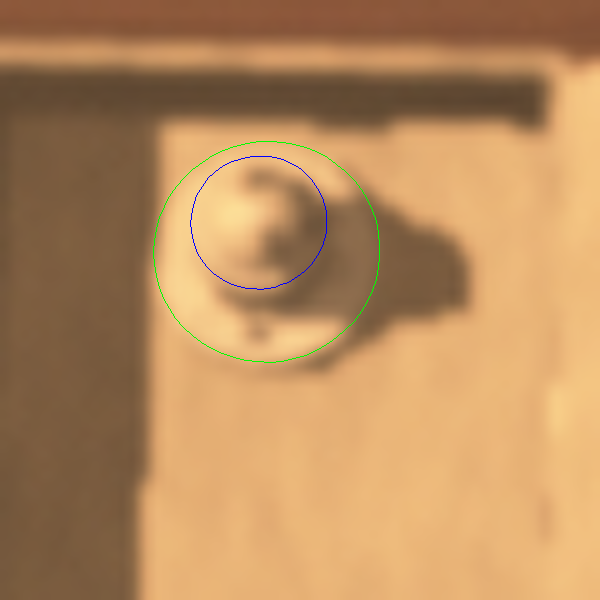

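The overlay fits: cat B is at (0.640, 0.024).

Request:
step_arm(linear=[[-30,-42,0],[-30,-42,0],[-30,-42,0],[-30,-42,0],[-30,-42,0],[-31,-42,0],[-31,-42,0],[0,0,50],[0,0,0]], delta_rot=[[0,0,0],[0,0,0],[0,0,0],[0,0,0],[0,0,0],[0,0,0],[0,0,0],[0,0,0],[0,0,0]], grip=[70,70,70,70,70,70,70,70,70])

```text
time_s: 15.95
tcp_pos: [0.6359, 0.0231, 0.1611]
ee_rot: [[-1.0, 0.002, -0.01], [0.002, 1.0, -0.002], [0.01, -0.002, -1.0]]
wrist_force: [0.6, 0.1, 1.2]
gripper_width: 0.808
gripper_force: 0.0
```

Request:
step_arm(linear=[[0,0,50],[0,0,50],[0,0,30],[0,0,17],[0,0,0],[0,0,0],[0,0,0],[0,0,0],[0,0,0]], delta_rot=[[0,0,0],[0,0,0],[0,0,0],[0,0,0],[0,0,0],[0,0,0],[0,0,0],[0,0,0],[0,0,0]], grip=[70,70,70,70,70,20,20,20,20])

```text
time_s: 17.08
tcp_pos: [0.639, 0.0245, 0.0192]
ee_rot: [[-1.0, 0.0, 0.001], [0.0, 1.0, 0.0], [-0.001, 0.0, -1.0]]
wrist_force: [0.1, 1.0, 1.9]
gripper_width: 0.453
gripper_force: 30.0
```

Request:
step_arm(linear=[[0,0,-10],[0,0,-30],[0,0,-50],[0,0,-50],[0,0,-40],[12,52,0],[12,52,0],[12,52,0],[12,52,0],[12,52,0]], delta_rot=[[0,0,0],[0,0,0],[0,0,0],[0,0,0],[0,0,0],[0,0,0],[0,0,0],[0,0,0],[0,0,0],[0,0,0]], grip=[20,20,20,20,20,20,20,20,20,20])

```text
time_s: 18.32
tcp_pos: [0.5779, 0.2856, 0.1989]
ee_rot: [[-1.0, 0.0, -0.0], [0.0, 1.0, -0.0], [0.0, -0.0, -1.0]]
wrist_force: [0.7, -0.7, -1.4]
gripper_width: 0.453
gripper_force: 30.0
```

Request:
step_arm(linear=[[12,51,0],[0,0,50],[0,0,50],[0,0,40],[0,0,18],[0,0,0],[0,0,4],[0,0,0]], delta_rot=[[0,0,0],[0,0,0],[0,0,0],[0,0,0],[0,0,0],[0,0,0],[0,0,0],[0,0,0]], grip=[20,20,20,20,20,20,20,20])

```text
time_s: 19.32
tcp_pos: [0.5674, 0.3358, 0.0381]
ee_rot: [[-1.0, 0.0, 0.002], [0.0, 1.0, 0.002], [-0.002, 0.002, -1.0]]
wrist_force: [-0.7, 0.2, -1.2]
gripper_width: 0.453
gripper_force: 30.0
```

Request:
step_arm(linear=[[0,0,3],[0,0,2],[0,0,0]], delta_rot=[[0,0,0],[0,0,0],[0,0,0]], grip=[20,20,20])

```text
time_s: 19.7
tcp_pos: [0.5669, 0.3354, 0.0322]
ee_rot: [[-1.0, -0.0, 0.0], [-0.0, 1.0, 0.0], [-0.0, 0.0, -1.0]]
wrist_force: [-1.8, -0.6, 1.9]
gripper_width: 0.45
gripper_force: 30.0
```

Request:
step_arm(linear=[[0,0,0],[0,0,0],[0,0,0],[0,0,-30],[0,0,-55],[0,0,-55],[0,0,-55],[0,0,-25],[0,-50,0],[0,-52,0]], delta_rot=[[0,0,0],[0,0,0],[0,0,0],[0,0,0],[0,0,0],[0,0,0],[0,0,0],[0,0,0],[0,0,0],[0,0,0]], grip=[50,70,70,70,70,70,70,70,70,70])

```text
time_s: 20.95
tcp_pos: [0.5665, 0.2327, 0.2517]
ee_rot: [[-1.0, -0.001, 0.0], [-0.001, 1.0, 0.0], [-0.0, 0.0, -1.0]]
wrist_force: [0.5, -1.0, -0.8]
gripper_width: 0.801
gripper_force: 0.0
```

Request:
step_arm(linear=[[1,-53,0],[1,-53,0],[1,-53,0],[1,-53,0],[2,-53,0],[2,-53,0],[2,-53,0],[2,-53,0],[2,-53,0],[2,-53,0]], delta_rot=[[0,0,0],[0,0,0],[0,0,0],[0,0,0],[0,0,0],[0,0,0],[0,0,0],[0,0,0],[0,0,0],[0,0,0]], grip=[70,70,70,70,70,70,70,70,70,70])

```text
time_s: 22.2
tcp_pos: [0.5504, -0.2984, 0.2516]
ee_rot: [[-1.0, 0.0, 0.0], [0.0, 1.0, -0.0], [-0.0, -0.0, -1.0]]
wrist_force: [1.3, 0.6, 0.1]
gripper_width: 0.806
gripper_force: 0.0
```

Request:
step_arm(linear=[[0,-53,0],[0,0,0],[0,0,0]], delta_rot=[[0,0,-0.118],[0,0,0],[0,0,0]], grip=[70,70,70])

```text
time_s: 22.58
tcp_pos: [0.5504, -0.3495, 0.2512]
ee_rot: [[-0.993, -0.116, -0.001], [-0.116, 0.993, 0.001], [0.0, 0.001, -1.0]]
wrist_force: [-0.3, 1.3, 0.6]
gripper_width: 0.805
gripper_force: 0.0
```

```bash
python3 look.py l3 | grep cat
python3 - <<'E'
from h import *
s=sense();print(s["tcp_pos"])
c=cap("wrist");save(c,"w2")
for r in landmark_of("wrist","charger1_c"): print(r["score"],r["point"],atz(c,r["point"],.07).round(4))
for n in("top","wrist"):
  cc=cap(n)
  for r in silhouettes(n,"charger1_c"): print(n,r["score"],r["mask"].sum(),r["point"],atz(cc,r["point"],.085).round(4),cc["img"][r["mask"]].mean(0).round())
  for r in silhouettes(n,"cat1_c"): print(n,r["score"],r["mask"].sum(),r["point"],atz(cc,r["point"],.05).round(4))
E
```

```text
cat1_c top 0.78 [0.431 0.317 0.041]
cat1_c side 0.95 [0.435 0.318 0.041]
[ 0.55053861 -0.3497555   0.25154091]
0.84 [162.8, 103.9] [ 0.4826 -0.4659  0.07  ]
0.82 [258.5, 64.9] [ 0.4274 -0.3596  0.07  ]
top 0.94 361 [348.2, 275.1] [ 0.2882 -0.3557  0.085 ] [199. 176.  68.]
top 0.84 394 [387.8, 206.6] [ 0.4831 -0.4728  0.085 ] [204. 180.  68.]
top 0.66 246 [351.0, 229.4] [ 0.4167 -0.3645  0.085 ] [66. 62. 59.]
top 0.64 318 [390.0, 251.5] [ 0.3547 -0.4768  0.085 ] [189. 163.  61.]
top 0.58 1459 [176.7, 175.6] [0.5633 0.1323 0.085 ] [134.  99.  67.]
top 0.73 408 [115.9, 224.5] [0.423  0.3109 0.05  ]
wrist 0.86 1343 [153.5, 4.9] [ 0.3843 -0.4748  0.085 ] [156. 131.  12.]
wrist 0.82 1812 [257.2, 62.9] [ 0.4279 -0.3611  0.085 ] [58. 56. 57.]
wrist 0.67 1953 [156.4, 104.4] [ 0.4839 -0.4683  0.085 ] [212. 190.  10.]
```

View pics/w2.png

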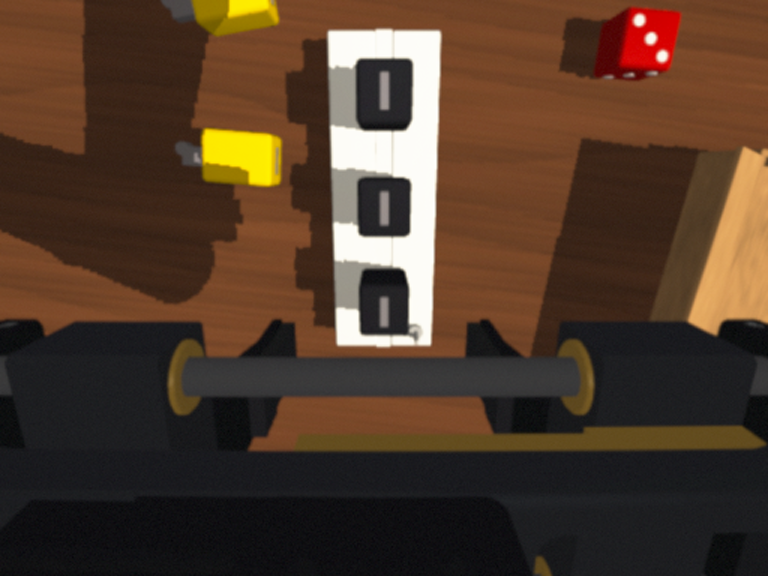

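Run:
```python
from h import *
c=cap("wrist")
for p in((384,90),(384,208),(384,311)): print(atz(c,(p[0]/1.5,p[1]/1.5),.10).round(4))
for p in((329,31),(441,31),(336,346),(432,346)): print("bar",atz(c,(p[0]/1.5,p[1]/1.5),.04).round(4))
t=cap("top");s=cap("side")
o=np.hstack([cv2.resize(x["img"][b[1]:b[3],b[0]:b[2]][:,:,::-1],(400,400),interpolation=cv2.INTER_CUBIC) for x,b in((t,(70,130,220,280)),(s,(80,210,280,370)))])
cv2.imwrite("pics/l4.png",o)
```

```text
[ 0.4277 -0.3626  0.1   ]
[ 0.5075 -0.353   0.1   ]
[ 0.5866 -0.3435  0.1   ]
bar [ 0.3793 -0.4118  0.04  ]
bar [ 0.3689 -0.3235  0.04  ]
bar [ 0.6474 -0.3818  0.04  ]
bar [ 0.6367 -0.291   0.04  ]
```

View pics/l4.png

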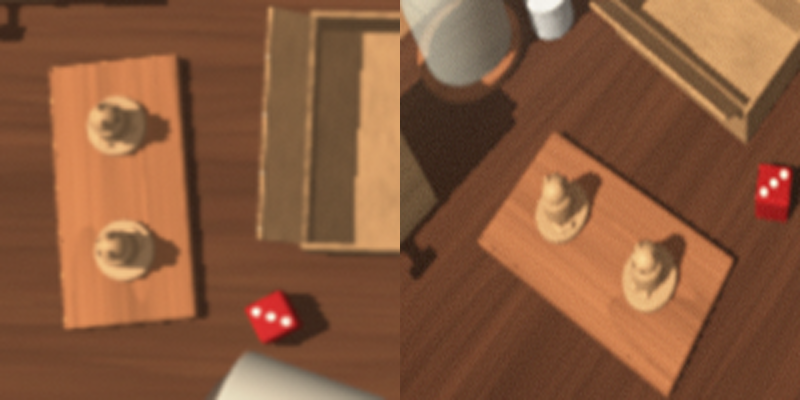

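Request:
step_arm(linear=[[-37,2,0],[0,0,50],[0,0,50],[0,0,50],[0,0,35],[0,0,14],[0,0,0],[0,0,0],[0,0,0],[0,0,0]], delta_rot=[[0,0,0],[0,0,0],[0,0,0],[0,0,0],[0,0,0],[0,0,0],[0,0,0],[0,0,0],[0,0,0],[0,0,0]], grip=[70,70,70,70,70,70,10,10,10,10])

```text
time_s: 25.28
tcp_pos: [0.5877, -0.3435, 0.0539]
ee_rot: [[-0.993, -0.118, 0.002], [-0.118, 0.993, -0.001], [-0.002, -0.001, -1.0]]
wrist_force: [-0.4, -0.3, 2.5]
gripper_width: 0.46
gripper_force: 30.0
```

Request:
step_arm(linear=[[0,0,-3],[0,0,-3],[0,0,-3],[0,0,-4],[0,0,-5],[0,0,-10],[0,0,-15]], delta_rot=[[0,0,0],[0,0,0],[0,0,0],[0,0,0],[0,0,0],[0,0,0],[0,0,0]], grip=[10,10,10,10,10,10,10])

```text
time_s: 26.15
tcp_pos: [0.5868, -0.3435, 0.0969]
ee_rot: [[-0.993, -0.118, -0.0], [-0.118, 0.993, -0.0], [0.0, -0.0, -1.0]]
wrist_force: [0.1, 0.2, -1.6]
gripper_width: 0.46
gripper_force: 30.0
```

```bash
python3 -c "
from station import *
print(sense()['joints'])"
```

```text
[-1.67444052e+01  3.30327718e+01 -1.48721357e-01  2.20987672e-02
 -5.68300798e+01 -6.65189470e+01]
```

Request:
step_arm(linear=[[0,0,-50],[0,0,-50],[0,0,-14],[0,0,0],[0,0,0],[0,0,0],[0,0,0],[0,0,0],[-49,-6,0],[-49,-6,0]], delta_rot=[[0,0,-0.1815],[0,0,-0.1815],[0,0,-0.1815],[0,0,-0.1815],[0,0,-0.1815],[0,0,-0.1815],[0,0,-0.1815],[0,0,-0.1815],[0,0,0],[0,0,0]], grip=[10,10,10,10,10,10,10,10,10,10])

```text
time_s: 27.4
tcp_pos: [0.599, -0.245, 0.211]
ee_rot: [[-0.003, -1.0, 0.001], [-1.0, 0.003, -0.001], [0.001, -0.001, -1.0]]
wrist_force: [0.9, 0.1, -1.2]
gripper_width: 0.459
gripper_force: 30.0
```

Request:
step_arm(linear=[[-49,-6,0],[-49,-6,0],[-49,-6,0],[-49,-6,0],[-49,-6,0],[0,0,0],[0,0,0]], delta_rot=[[0,0,0],[0,0,0],[0,0,0],[0,0,0],[0,0,0],[0,0,0],[0,0,0]], grip=[10,10,10,10,10,10,10])

```text
time_s: 28.28
tcp_pos: [0.6293, -0.0006, 0.2106]
ee_rot: [[-0.001, -1.0, 0.001], [-1.0, 0.001, -0.0], [0.0, -0.001, -1.0]]
wrist_force: [0.6, -0.4, -1.1]
gripper_width: 0.459
gripper_force: 30.0
```

Request:
step_arm(linear=[[0,0,55],[0,0,55],[0,0,0],[0,0,0],[0,0,0],[-10,0,17],[-8,0,14],[-4,0,7],[0,0,0]], delta_rot=[[0,0,0],[0,0,0],[0,0.175,0],[0,0.175,0],[0,0.174,0],[0,0,0],[0,0,0],[0,0,0],[0,0,0]], grip=[10,10,10,10,10,10,10,10,10])

```text
time_s: 29.4
tcp_pos: [0.6294, -0.0015, 0.0554]
ee_rot: [[-0.002, -1.0, -0.002], [-0.866, 0.003, -0.5], [0.5, 0.0, -0.866]]
wrist_force: [0.8, 0.4, -1.1]
gripper_width: 0.459
gripper_force: 30.0
```

Request:
step_arm(linear=[[-2,0,3],[-1,0,2],[0,0,0],[0,0,0],[0,0,0],[0,0,-20],[0,0,-40],[0,0,-50],[0,0,-50]], delta_rot=[[0,0,0],[0,0,0],[0,0,0],[0,0,0],[0,0,0],[0,0,0],[0,0,0],[0,0,0],[0,0,0]], grip=[10,10,50,50,50,50,50,50,50])

```text
time_s: 30.52
tcp_pos: [0.6293, 0.0805, 0.1898]
ee_rot: [[-0.001, -1.0, -0.001], [-0.866, 0.001, -0.5], [0.5, 0.0, -0.866]]
wrist_force: [-0.3, 0.5, 0.0]
gripper_width: 0.574
gripper_force: 0.0
```

Request:
step_arm(linear=[[0,0,-30],[0,0,0],[0,0,0],[40,0,0],[0,0,0]], delta_rot=[[0,-0.175,0],[0,-0.175,0],[0,-0.174,0],[0,0,0],[0,0,0]], grip=[60,60,60,60,60])

```text
time_s: 31.15
tcp_pos: [0.6293, 0.0523, 0.215]
ee_rot: [[-0.005, -1.0, 0.0], [-1.0, 0.005, 0.0], [-0.0, -0.0, -1.0]]
wrist_force: [-1.3, 0.1, 0.2]
gripper_width: 0.693
gripper_force: 0.0
```

```bash
cat > v.py <<'E'
from h import *
import sys
s=sense();print(s["tcp_pos"].__repr__(),s["joints"][5])
t=cap("top");w=cap("side");q=cap("wrist")
o=np.hstack([cv2.resize(x["img"][b[1]:b[3],b[0]:b[2]][:,:,::-1],(390,390),interpolation=cv2.INTER_CUBIC) for x,b in((t,(150,110,290,250)),(w,(160,140,340,320)))])
cv2.imwrite(f"pics/{sys.argv[1]}.png",o)
E
python3 v.py l5
```

```text
array([0.62926981, 0.05232224, 0.21495461]) -19.679546689503542
```

View pics/l5.png

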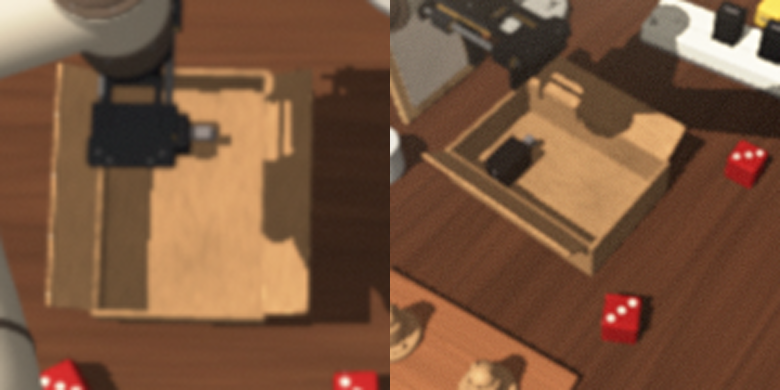

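The first charger lies inside the carton, at the far end. Next is charger 2.

Request:
step_arm(linear=[[50,15,0],[50,15,0],[50,15,0],[50,15,0],[51,15,0],[51,15,0],[51,16,0],[51,16,0],[0,0,0],[0,0,0]], delta_rot=[[0,0,0],[0,0,0],[0,0,0],[0,0,0],[0,0,0],[0,0,0],[0,0,0],[0,0,0],[0,0,0.1815],[0,0,0.1815]], grip=[70,70,70,70,70,70,70,70,70,70])

```text
time_s: 32.55
tcp_pos: [0.5074, -0.3489, 0.2138]
ee_rot: [[-0.361, -0.932, -0.001], [-0.932, 0.361, 0.0], [-0.0, 0.001, -1.0]]
wrist_force: [0.1, -0.9, 0.5]
gripper_width: 0.802
gripper_force: 0.0
```

Request:
step_arm(linear=[[0,0,0],[0,0,0],[0,0,0],[0,0,0],[0,0,0],[0,0,0],[0,0,0]], delta_rot=[[0,0,0.1815],[0,0,0.1815],[0,0,0.1815],[0,0,0.1815],[0,0,0.1815],[0,0,0.1815],[0,0,0]], grip=[70,70,70,70,70,70,70])

```text
time_s: 33.42
tcp_pos: [0.5078, -0.3481, 0.214]
ee_rot: [[-0.993, -0.121, -0.001], [-0.121, 0.993, 0.0], [0.001, 0.0, -1.0]]
wrist_force: [-0.3, 0.2, 0.1]
gripper_width: 0.802
gripper_force: 0.0
```

Request:
step_arm(linear=[[1,-5,40],[0,0,50],[0,0,40],[0,0,20],[0,0,11],[0,0,0],[0,0,0],[0,0,0],[0,0,0],[0,0,0]], delta_rot=[[0,0,0],[0,0,0],[0,0,0],[0,0,0],[0,0,0],[0,0,0],[0,0,0],[0,0,0],[0,0,0],[0,0,0]], grip=[70,70,70,70,70,70,10,10,10,10])

```text
time_s: 34.67
tcp_pos: [0.5066, -0.3534, 0.0539]
ee_rot: [[-0.993, -0.117, 0.0], [-0.117, 0.993, 0.001], [-0.0, 0.001, -1.0]]
wrist_force: [-0.9, 2.4, 2.9]
gripper_width: 0.461
gripper_force: 30.0
```

Request:
step_arm(linear=[[0,0,-3],[0,0,-3],[0,0,-3],[0,0,-4],[0,0,-5],[0,0,-10],[0,0,-15]], delta_rot=[[0,0,0],[0,0,0],[0,0,0],[0,0,0],[0,0,0],[0,0,0],[0,0,0]], grip=[10,10,10,10,10,10,10])

```text
time_s: 35.55
tcp_pos: [0.5076, -0.3554, 0.0984]
ee_rot: [[-0.993, -0.118, 0.002], [-0.118, 0.993, -0.003], [-0.002, -0.003, -1.0]]
wrist_force: [0.9, 0.3, -0.3]
gripper_width: 0.459
gripper_force: 30.0
```

Request:
step_arm(linear=[[0,0,-50],[0,0,-50],[0,0,-14],[0,0,0],[0,0,0],[0,0,0],[0,0,0],[0,0,0],[-51,-8,0],[-51,-8,0]], delta_rot=[[0,0,-0.1815],[0,0,-0.1815],[0,0,-0.1815],[0,0,-0.1815],[0,0,-0.1815],[0,0,-0.1815],[0,0,-0.1815],[0,0,-0.1815],[0,0,0],[0,0,0]], grip=[10,10,10,10,10,10,10,10,10,10])

```text
time_s: 36.8
tcp_pos: [0.5238, -0.2527, 0.2128]
ee_rot: [[-0.003, -1.0, 0.005], [-1.0, 0.003, -0.003], [0.003, -0.005, -1.0]]
wrist_force: [1.4, -0.2, -0.7]
gripper_width: 0.454
gripper_force: 30.0
```

Request:
step_arm(linear=[[-51,-7,0],[-51,-7,0],[-51,-7,0],[-50,-7,0],[-50,-7,0],[0,0,0],[0,0,0]], delta_rot=[[0,0,0],[0,0,0],[0,0,0],[0,0,0],[0,0,0],[0,0,0],[0,0,0]], grip=[10,10,10,10,10,10,10])

```text
time_s: 37.67
tcp_pos: [0.5588, 0.0005, 0.212]
ee_rot: [[-0.001, -1.0, 0.003], [-1.0, 0.001, -0.0], [0.0, -0.003, -1.0]]
wrist_force: [-0.6, 0.2, -1.1]
gripper_width: 0.458
gripper_force: 30.0
```

Request:
step_arm(linear=[[0,0,55],[0,0,55],[0,0,0],[0,0,0],[0,0,0],[-10,0,17],[-8,0,14],[-5,0,9],[0,0,0]], delta_rot=[[0,0,0],[0,0,0],[0,0.175,0],[0,0.175,0],[0,0.174,0],[0,0,0],[0,0,0],[0,0,0],[0,0,0]], grip=[10,10,10,10,10,10,10,10,10])

```text
time_s: 38.8
tcp_pos: [0.558, -0.0003, 0.054]
ee_rot: [[-0.002, -1.0, -0.002], [-0.866, 0.002, -0.501], [0.501, 0.001, -0.866]]
wrist_force: [-0.0, -1.4, -1.0]
gripper_width: 0.46
gripper_force: 30.0
```

Request:
step_arm(linear=[[-2,0,3],[-1,0,2],[0,0,0],[0,0,0],[0,0,0],[0,0,-20],[0,0,-40],[0,0,-50],[0,0,-50]], delta_rot=[[0,0,0],[0,0,0],[0,0,0],[0,0,0],[0,0,0],[0,0,0],[0,0,0],[0,0,0],[0,0,0]], grip=[10,10,50,50,50,50,50,50,50])

```text
time_s: 39.92
tcp_pos: [0.5578, 0.0815, 0.1883]
ee_rot: [[-0.001, -1.0, -0.001], [-0.866, 0.001, -0.5], [0.5, 0.0, -0.866]]
wrist_force: [1.5, 0.5, -1.5]
gripper_width: 0.571
gripper_force: 0.0
```

Request:
step_arm(linear=[[0,0,-30],[0,0,0],[0,0,0],[50,19,0],[50,19,0],[50,19,0],[50,19,0],[50,19,0],[50,19,0],[50,19,0]], delta_rot=[[0,-0.175,0],[0,-0.175,0],[0,-0.174,0],[0,0,0],[0,0,0],[0,0,0],[0,0,0],[0,0,0],[0,0,0],[0,0,0]], grip=[60,60,60,60,60,70,70,70,70,70])

```text
time_s: 41.18
tcp_pos: [0.4238, -0.2554, 0.2132]
ee_rot: [[-0.001, -1.0, 0.0], [-1.0, 0.001, -0.0], [0.0, -0.0, -1.0]]
wrist_force: [0.6, 1.0, 0.3]
gripper_width: 0.805
gripper_force: 0.0
```

```bash
python3 v.py l6
```

```text
array([ 0.42383922, -0.25538316,  0.21318372]) 12.198041322585158
```

View pics/l6.png

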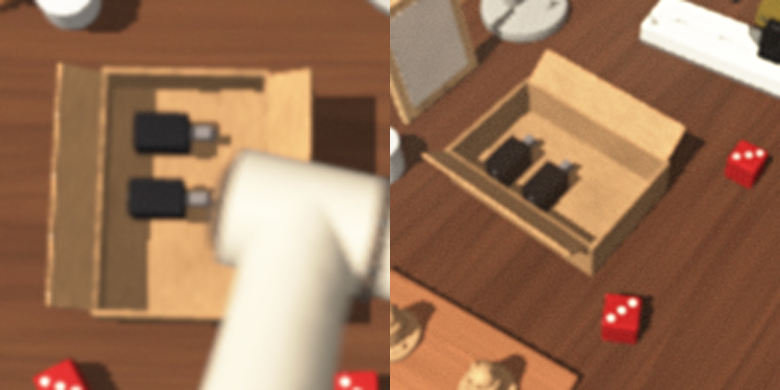

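Two chargers are in. Now the third.

Request:
step_arm(linear=[[53,-2,0],[52,-2,0],[0,0,0],[0,0,0],[0,0,0],[0,0,0],[0,0,0],[0,0,0],[0,0,0],[0,0,0]], delta_rot=[[0,0,0],[0,0,0],[0,0,0.1815],[0,0,0.1815],[0,0,0.1815],[0,0,0.1815],[0,0,0.1815],[0,0,0.1815],[0,0,0.1815],[0,0,0.1815]], grip=[70,70,70,70,70,70,70,70,70,70])

```text
time_s: 42.58
tcp_pos: [0.4293, -0.3579, 0.2129]
ee_rot: [[-0.994, -0.113, -0.0], [-0.113, 0.994, 0.0], [0.0, 0.0, -1.0]]
wrist_force: [-0.1, -0.1, 0.8]
gripper_width: 0.805
gripper_force: 0.0
```

Run:
```python
from h import *
s=sense();print(s["tcp_pos"],s["ee_rot"],s["joints"])
c=cap("wrist")
for r in landmark_of("wrist","charger1_c"): print(r["score"],r["point"],atz(c,r["point"],.07).round(4))
t=cap("top")
for r in silhouettes("top","charger1_c"): print(r["score"],r["point"],atz(t,r["point"],.085).round(4),t["img"][r["mask"]].mean(0).round())
```

```text
[ 0.4293335  -0.35788411  0.21287766] [[-9.93564002e-01 -1.13272105e-01 -5.78428335e-05]
 [-1.13272117e-01  9.93563960e-01  2.89580295e-04]
 [ 2.46691851e-05  2.94268537e-04 -9.99999956e-01]] [-2.32092058e+01  1.60512722e+01 -9.82693266e+00 -1.54956327e-02
 -6.41313805e+01 -6.02800589e+01]
0.84 [153.3, 199.3] [ 0.466  -0.4691  0.07  ]
0.84 [150.2, 94.0] [ 0.3522 -0.475   0.07  ]
0.58 [250.7, 176.5] [ 0.4273 -0.3623  0.07  ]
0.57 [263.0, 46.9] [ 0.295  -0.3646  0.07  ]
0.94 [390.9, 249.3] [ 0.361  -0.4796  0.085 ] [199. 176.  69.]
0.81 [346.4, 276.8] [ 0.2835 -0.3505  0.085 ] [240. 224.  91.]
0.61 [355.1, 222.0] [ 0.4379 -0.3765  0.085 ] [70. 66. 64.]
```

Request:
step_arm(linear=[[2,-4.5,40],[0,0,50],[0,0,40],[0,0,20],[0,0,10],[0,0,0],[0,0,0],[0,0,0],[0,0,0],[0,0,0]], delta_rot=[[0,0,0],[0,0,0],[0,0,0],[0,0,0],[0,0,0],[0,0,0],[0,0,0],[0,0,0],[0,0,0],[0,0,0]], grip=[70,70,70,70,70,70,10,10,10,10])

```text
time_s: 44.02
tcp_pos: [0.4271, -0.3628, 0.0533]
ee_rot: [[-0.993, -0.117, -0.0], [-0.117, 0.993, 0.001], [-0.0, 0.001, -1.0]]
wrist_force: [-0.6, 2.4, 2.9]
gripper_width: 0.457
gripper_force: 30.0
```

Request:
step_arm(linear=[[0,0,-3],[0,0,-3],[0,0,-3],[0,0,-4],[0,0,-5],[0,0,-10],[0,0,-15]], delta_rot=[[0,0,0],[0,0,0],[0,0,0],[0,0,0],[0,0,0],[0,0,0],[0,0,0]], grip=[10,10,10,10,10,10,10])

```text
time_s: 44.9
tcp_pos: [0.4284, -0.3651, 0.098]
ee_rot: [[-0.993, -0.119, 0.003], [-0.119, 0.993, -0.003], [-0.002, -0.003, -1.0]]
wrist_force: [0.4, -0.4, 0.1]
gripper_width: 0.455
gripper_force: 30.0
```

Request:
step_arm(linear=[[0,0,-50],[0,0,-50],[0,0,-14],[0,0,0],[0,0,0],[0,0,0],[0,0,0],[0,0,0],[-52,-9,0],[-52,-9,0]], delta_rot=[[0,0,-0.1815],[0,0,-0.1815],[0,0,-0.1815],[0,0,-0.1815],[0,0,-0.1815],[0,0,-0.1815],[0,0,-0.1815],[0,0,-0.1815],[0,0,0],[0,0,0]], grip=[10,10,10,10,10,10,10,10,10,10])

```text
time_s: 46.15
tcp_pos: [0.4466, -0.2603, 0.2123]
ee_rot: [[-0.003, -1.0, 0.005], [-1.0, 0.003, -0.003], [0.003, -0.005, -1.0]]
wrist_force: [0.9, 0.9, -1.2]
gripper_width: 0.456
gripper_force: 30.0
```

Request:
step_arm(linear=[[-52,-8,0],[-52,-8,0],[-52,-8,0],[-52,-9,0],[-52,-9,0],[0,0,0],[0,0,0]], delta_rot=[[0,0,0],[0,0,0],[0,0,0],[0,0,0],[0,0,0],[0,0,0],[0,0,0]], grip=[10,10,10,10,10,10,10])

```text
time_s: 47.02
tcp_pos: [0.4884, 0.0, 0.2115]
ee_rot: [[-0.0, -1.0, 0.003], [-1.0, 0.0, 0.0], [-0.0, -0.003, -1.0]]
wrist_force: [-0.0, -0.1, -1.1]
gripper_width: 0.459
gripper_force: 30.0
```

Request:
step_arm(linear=[[0,0,55],[0,0,55],[0,0,0],[0,0,0],[0,0,0],[-10,0,17],[-8,0,14],[-5,0,9],[0,0,0]], delta_rot=[[0,0,0],[0,0,0],[0,0.175,0],[0,0.175,0],[0,0.174,0],[0,0,0],[0,0,0],[0,0,0],[0,0,0]], grip=[10,10,10,10,10,10,10,10,10])

```text
time_s: 48.15
tcp_pos: [0.4878, -0.0008, 0.0537]
ee_rot: [[-0.002, -1.0, -0.001], [-0.866, 0.002, -0.501], [0.501, 0.0, -0.866]]
wrist_force: [0.4, 0.2, -1.4]
gripper_width: 0.457
gripper_force: 30.0
```

Request:
step_arm(linear=[[-2,0,3],[-1,0,2],[0,0,0],[0,0,0],[0,0,0],[0,0,-20],[0,0,-40],[0,0,-50],[0,0,-50]], delta_rot=[[0,0,0],[0,0,0],[0,0,0],[0,0,0],[0,0,0],[0,0,0],[0,0,0],[0,0,0],[0,0,0]], grip=[10,10,50,50,50,50,50,50,50])

```text
time_s: 49.28
tcp_pos: [0.4873, 0.081, 0.1878]
ee_rot: [[-0.001, -1.0, -0.001], [-0.866, 0.001, -0.5], [0.5, 0.0, -0.866]]
wrist_force: [0.3, 0.4, 0.5]
gripper_width: 0.578
gripper_force: 0.0
```

Request:
step_arm(linear=[[0,0,-30],[0,0,0],[0,0,0],[50,0,0],[50,0,0],[50,0,0],[50,0,0],[50,0,0],[50,0,0],[0,0,0]], delta_rot=[[0,-0.175,0],[0,-0.175,0],[0,-0.174,0],[0,0,0],[0,0,0],[0,0,0],[0,0,0],[0,0,0],[0,0,0],[0,0,0]], grip=[60,60,60,60,60,70,70,70,70,70])

```text
time_s: 50.52
tcp_pos: [0.4867, -0.2073, 0.212]
ee_rot: [[-0.006, -1.0, -0.001], [-1.0, 0.006, 0.0], [-0.0, 0.001, -1.0]]
wrist_force: [-0.6, 0.3, -1.0]
gripper_width: 0.803
gripper_force: 0.0
```

```bash
sed -i 's/(150,110,290,250)/(80,110,300,330)/; s/(160,140,340,320)/(120,160,320,360)/' v.py; python3 v.py l7
```

```text
array([ 0.4867244 , -0.20725643,  0.21196335]) 5.145695866628084
```

View pics/l7.png

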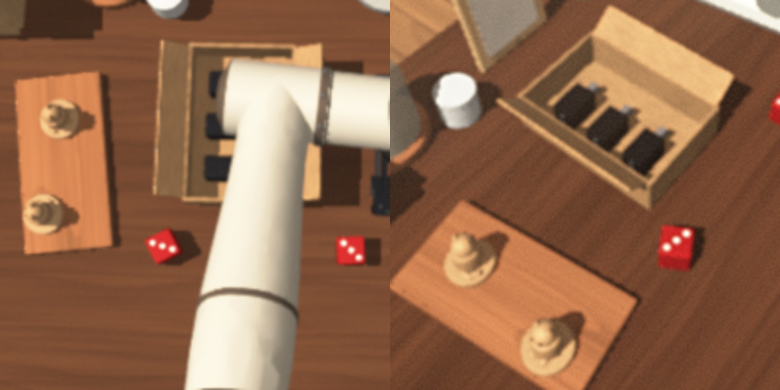

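All three chargers are in the carton. Cat A, though, has been knocked towards the board's outer edge, and its foot is now only a few mm from it. I'll set it back towards the middle.

Request:
step_arm(linear=[[0,0,-40],[-50,1,0],[-51,1,0],[-51,1,0],[-51,1,0],[-51,1,0],[-51,1,0],[-51,1,0],[-51,1,0],[-51,1,0]], delta_rot=[[0,0,0],[0,0,0],[0,0,0],[0,0,0],[0,0,0],[0,0,0],[0,0,0],[0,0,0],[0,0,0],[0,0,0]], grip=[70,70,70,70,70,70,70,70,70,70])

```text
time_s: 51.92
tcp_pos: [0.4774, 0.2562, 0.2528]
ee_rot: [[0.002, -1.0, 0.0], [-1.0, -0.002, 0.0], [-0.0, -0.0, -1.0]]
wrist_force: [0.8, -0.5, 1.4]
gripper_width: 0.805
gripper_force: 0.0
```

Request:
step_arm(linear=[[-51,1,0],[-30,0,0],[0,0,0],[0,0,0],[0,0,0],[0,0,0],[0,0,0],[0,0,0],[0,0,0],[0,0,0]], delta_rot=[[0,0,0.1745],[0,0,0.1745],[0,0,0.1745],[0,0,0.1745],[0,0,0.1745],[0,0,0.1745],[0,0,0.1745],[0,0,0.1745],[0,0,0.1745],[0,0,0]], grip=[70,70,70,70,70,70,70,70,70,70])

```text
time_s: 53.18
tcp_pos: [0.482, 0.3348, 0.2526]
ee_rot: [[-1.0, -0.004, -0.0], [-0.004, 1.0, 0.0], [0.0, 0.0, -1.0]]
wrist_force: [-0.4, -0.4, 0.6]
gripper_width: 0.804
gripper_force: 0.0
```

Run:
```python
from h import *
s=sense();print(s["tcp_pos"],s["ee_rot"])
c=cap("wrist");save(c,"w3",(0,0,512,230))
for r in landmark_of("wrist","cat1_c"): print(r["score"],r["point"],atz(c,r["point"],.054).round(4))
```

```text
[0.48197759 0.33479352 0.25256093] [[-9.99993503e-01 -3.60319060e-03 -1.02872460e-04]
 [-3.60320457e-03  9.99993499e-01  1.35950027e-04]
 [ 1.02381937e-04  1.36319814e-04 -9.99999985e-01]]
```

View pics/w3.png

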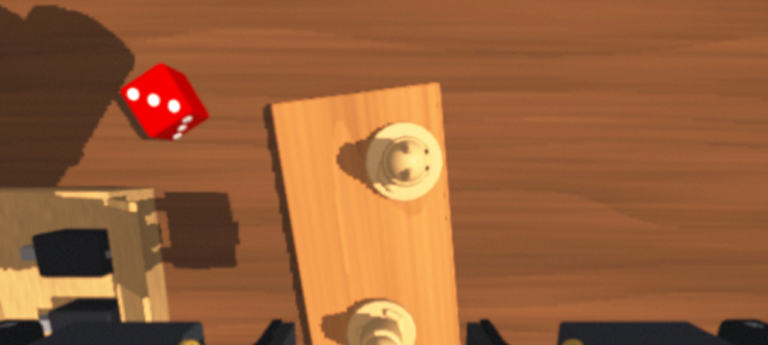

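Run:
```python
from h import *
c=cap("wrist");print(sense()["tcp_pos"],atz(c,(269,107.7),.03),atz(c,(408/1.5,159/1.5),.085))
```

```text
[0.48254909 0.33433392 0.25252908] [0.40530154 0.35349341 0.03      ] [0.40427869 0.35392608 0.085     ]
```

Request:
step_arm(linear=[[39,9,30],[39,10,40],[0,0,50],[0,0,50],[0,0,30],[0,0,14],[0,0,0],[0,0,0],[0,0,0],[0,0,0]], delta_rot=[[0,0,0],[0,0,0],[0,0,0],[0,0,0],[0,0,0],[0,0,0],[0,0,0],[0,0,0],[0,0,0],[0,0,0]], grip=[70,70,70,70,70,70,70,20,20,20])

```text
time_s: 54.58
tcp_pos: [0.4054, 0.3533, 0.0393]
ee_rot: [[-1.0, 0.001, 0.001], [0.001, 1.0, 0.002], [-0.001, 0.002, -1.0]]
wrist_force: [0.3, 0.6, -1.2]
gripper_width: 0.546
gripper_force: 0.0
```

Request:
step_arm(linear=[[0,0,0],[0,0,-10],[0,0,-5],[-10,-18,0],[-10,-17,0],[0,0,0],[0,0,8],[0,0,5],[0,0,2],[0,0,0]], delta_rot=[[0,0,0],[0,0,0],[0,0,0],[0,0,0],[0,0,0],[0,0,0],[0,0,0],[0,0,0],[0,0,0],[0,0,0]], grip=[20,20,20,20,20,20,20,20,20,20])

```text
time_s: 55.82
tcp_pos: [0.4248, 0.3177, 0.039]
ee_rot: [[-1.0, -0.0, -0.0], [-0.0, 1.0, -0.001], [0.0, -0.001, -1.0]]
wrist_force: [-1.7, -2.1, 6.4]
gripper_width: 0.451
gripper_force: 30.0
```

Request:
step_arm(linear=[[0,0,-1],[0,0,0],[0,0,0],[0,0,0],[0,0,-30],[0,0,-50],[0,0,-50],[0,0,-50],[0,-55,0],[0,-55,0]], delta_rot=[[0,0,0],[0,0,0],[0,0,0],[0,0,0],[0,0,0],[0,0,0],[0,0,0],[0,0,0],[0,0,0],[0,0,0]], grip=[20,50,70,70,70,70,70,70,70,70])

```text
time_s: 57.08
tcp_pos: [0.4249, 0.2071, 0.22]
ee_rot: [[-1.0, -0.001, 0.001], [-0.001, 1.0, 0.001], [-0.001, 0.001, -1.0]]
wrist_force: [0.6, -0.9, -0.3]
gripper_width: 0.803
gripper_force: 0.0
```

Request:
step_arm(linear=[[0,-55,0],[0,-55,0],[0,-55,0],[0,-55,0],[0,-55,0],[0,-55,0],[0,-55,0],[0,-55,0],[0,-55,0],[0,0,0]], delta_rot=[[0,0,0],[0,0,0],[0,0,0],[0,0,0],[0,0,0],[0,0,0],[0,0,0],[0,0,0],[0,0,0],[0,0,0]], grip=[70,70,70,70,70,70,70,70,70,70])

```text
time_s: 58.32
tcp_pos: [0.4241, -0.2901, 0.2187]
ee_rot: [[-1.0, 0.006, -0.001], [0.006, 1.0, -0.0], [0.001, -0.0, -1.0]]
wrist_force: [-0.5, -0.5, -1.4]
gripper_width: 0.804
gripper_force: 0.0
```

```bash
sed -i 's/(80,110,300,330)/(70,100,430,340)/; s/(390,390)/(400,400)/' v.py; python3 v.py l8
```

```text
array([ 0.42413111, -0.29011186,  0.21872426]) -74.11787232765828
```

View pics/l8.png

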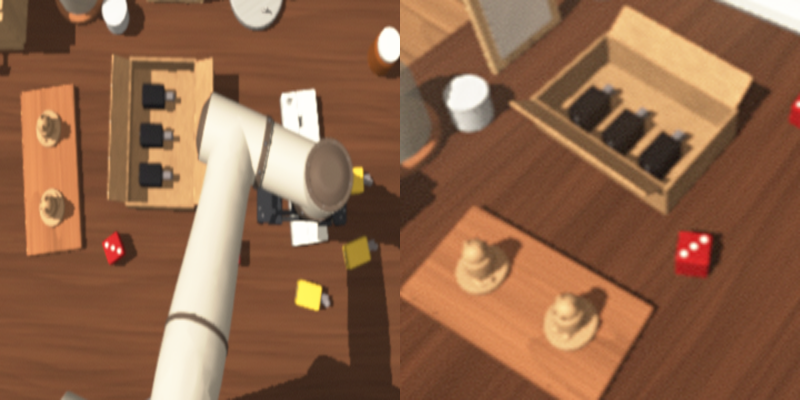

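Both cats now stand well inside the board, the chargers are in the carton and the flaps are still back. The ornaments have not moved, and the robot is touching nothing.

```bash
python3 -c "
from station import *
print(finish_job())"
```

```text
the job is handed in; nothing more can be done
None
```

The job is handed in, with no verdict returned: both flaps lean well back, the two cats stand upright on the board (one was knocked towards the edge late on, so I set it back), and all three chargers lie in the carton.

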